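# Load the vial heater in sample order

## Robot

A 7-joint arm with a two-finger parallel gripper is mounted at the origin on the work surface; the furniture and walls round the work are solid. World frame = base frame: x ahead of the robot, y to its left, z up, the work surface at z = 0. Lengths are in m, angles in rad, forces in N, time in s.
With the tool pointing down it reaches from about 0.35 to 0.9 m from the base axis. Payload 8.1 kg.
Tool frame: the origin (TCP) lies midway between the tips of the shut fingers; the grasp point (between the pads) lies arm.grip_point_offset behind it (arm.grip_point_offset is the distance from the TCP to the grasp point, in m); y points along the fingers, z is the direction in which the jaws open and shut, and the axes are right-handed (so a half turn about y gives the same grasp; the last joint's range is limited). The gripper opens to 92 mm and grips with 3 to 60 N. Pads are 19 mm wide; open, the fingers measure 130 mm over their backs; the gripper's body (75 mm by 190 mm) begins 47 mm behind the grasp point.
Start: joints at [-1.408, 0.434, 0.025, 1.573, -0.012, 1.134, -0.075], TCP at [0.164, 0.603, 0.227] pointing down, gripper open.
Joint ranges: [-2.62, 2.62], [-0.44, 2.09], [-1.27, 1.32], [0.08, 2.57], [-1.32, 4.46], [0.12, 2], [-2.74, 2.74]. Speed limits (rad/s): [2.22, 2.22, 3.01, 3.01, 3.14, 3.14, 3.14].

## Interface

Orientations are given as a rotation vector (axis times angle).
In Python, from cell import arm, get_image, camera_info gives the robot as it stands.
- The arm moves only by the tool carry_out, never from a script. Its argument "steps" is one flat list of numbers, 5 for each row, row after row: the opening, from 0 (shut) to 1 (fully open), then the shift along the world's x, y, z in units of 0.1 m (1.0 is 0.1 m), then the turn about the world's z in units of 45 degrees (1.0 is 45 degrees). In form: [hand, dx, dy, dz, spin, hand, dx, dy, dz, spin, ...]. A call has 1 to 12 rows; each row is the pose to reach, as a shift and turn from the pose commanded when the call began; what a row does not reach only later rows make up. A row lasts 1/10 s, in which the tool goes at most 50 mm and 8.59 degrees, less where a joint would pass 70% of its speed; a pose out of reach is approached as far as the arm can. A call with a number of a shift or a turn outside -1 to 1 is refused whole. A call with a gripper value outside its range is refused whole. The fingers move at their own pace and stop on an object; "grip_force" is the grip in N (left out, the last holds). Time passes only in rows, so rows that repeat a pose let the fingers close. It gives the time, the measured TCP pose, the force and the opening at its end, in the units of the state.
- arm.observe(): the state, without advancing time (a new reading comes with each control period).
- get_image(name): name is "side" or "top"; returns (picture, depth): 400x640x3 uint8, red, green, blue; 400x640 float32, m along the optical axis (not along the pixel's ray), 0 where there is no reading.
- camera_info(name): a dict with "fovy" (degrees; the focal length in pixels is half the picture's height over the tangent of half this angle, whatever the lens; pixels are square), "cx", "cy" (the principal point, pixels), "R" (3x3) and "t" (3): a world point X has camera coordinates R X + t. Camera axes: x right, y down, z forward; pixel columns grow to the right and rows downward; lengths in m; the calibration is good to about 2 mm. A picture is of the moment at which its call begins. camera_info takes no time and is no camera call.
- arm.sign_off(): hands the job in, once; it reports no verdict.
The state is a dict: "clock": time; "joints": joint angles; "dq": joint speeds; "joint_efforts": joint torques, N m; "position": TCP position; "ee_rot": TCP orientation; "force": force on the tool from outside, world axes, zero at the start; "ft_torque": the same for the moment, N m; "width": opening from 0.0 (shut) to 1.0 (fully open).
Only numpy, scipy, OpenCV 4.12 (cv2) and the standard library are available. Lean on these libraries where they do the work, as an engineer would, in place of code of your own. Each camera call takes 0.05 s, during which the arm holds its last target. There are 200 camera calls.

## Task

Move the four white-capped sample vials from the carrying rack into the wells of the vial heater in the same order, so that the injection sequence matches: the vial next to the rack's grip bar goes into the well next to the dial thermometer, and so on down to the last. Lower each vial upright to the bottom of its well rather than dropping it, and leave the other things on the bench where they are.

Things in the scene. Friction and masses are not known exactly. Their poses are not given: they have to be found in the camera images.
- vial_1: clear crimp-top vial with a white cap, 23 mm in diameter, 52 mm tall (straight body to 33 mm, then shoulder and 20 mm wide cap), about 14 g. The four vials look alike and are told by place: at the start this one stands upright as the first (next to the grip bar) in the carrying rack, counted from the grip bar. Origin: centre of its underside, z up its axis
- vial_2: clear crimp-top vial with a white cap, 23 mm in diameter, 52 mm tall (straight body to 33 mm, then shoulder and 20 mm wide cap), about 14 g. The four vials look alike and are told by place: at the start this one stands upright as the second in the carrying rack, counted from the grip bar. Origin: centre of its underside, z up its axis
- vial_3: clear crimp-top vial with a white cap, 23 mm in diameter, 52 mm tall (straight body to 33 mm, then shoulder and 20 mm wide cap), about 14 g. The four vials look alike and are told by place: at the start this one stands upright as the third in the carrying rack, counted from the grip bar. Origin: centre of its underside, z up its axis
- vial_4: clear crimp-top vial with a white cap, 23 mm in diameter, 52 mm tall (straight body to 33 mm, then shoulder and 20 mm wide cap), about 14 g. The four vials look alike and are told by place: at the start this one stands upright as the fourth (farthest from the grip bar) in the carrying rack, counted from the grip bar. Origin: centre of its underside, z up its axis
- rack: grey carrying rack, fixed, 52 x 192 mm; at one end an upright end plate with a black round grip bar across its top (at y = +96 mm, 64 mm long, top at 61 mm). Origin: on the bench under the middle; y along the row towards the grip bar. Seats at y = +60 (first), +20, -20, -60 mm (fourth), 27 mm wide, floor 4 mm above the bench; the deck round them is 19 mm above the bench
- heater: dry-block heater, fixed: grey housing 74 x 212 mm, 40 mm high, on it an aluminium block, top 54 mm above the bench, with four vial wells 29 mm wide (bevelled mouths 37 mm), 14 mm deep, floor 40 mm above the bench. Origin: on the bench under the middle; y along the row. Vial wells at y = +60, +20, -20, -60 mm, small thermometer wells at y = +93 and -93 mm. Controls on its -x side
- thermometer: pocket dial thermometer with a round upward-facing dial (black rim, white face, 24 mm across), fixed in the thermometer well at either end of the heater (a low grey stopper, 15 mm wide, 9 mm high, closes the other); its top is 76 mm above the bench. The nearest vial well is 33 mm from it, the next ones 73, 113 and 153 mm. Origin: on the axis of its stem, at the top of the aluminium block
- gas_analyser: the big blue box behind the work, fixed and always in the same place, 266 mm tall. Its upright corner nearest the robot is at about x = 0.51, y = -0.07 m; from there one face runs back to the left to (0.715, 0.31) and one back to the right to (0.71, -0.17), with a power plug standing out to (0.535, -0.12). Keep the hand clear of it when moving across. Origin: on the bench below its middle
- ptfe_tape: bystander: loose white roll of thread tape lying flat, 48 mm across, 13 mm high, between the rack and the heater. Origin: centre of its underside
- cylinder: bystander: loose steel sample cylinder with a black cap and a side outlet near its top, standing upright at the back, 41 x 49 x 176 mm. Origin: its underside near the middle
Not all that is in view belongs to the job. Leave any orange or turquoise look-alike of the vial_4 alone.

How it is judged:
By the outcome, as a careful person would: the job done as asked, in the order asked, and still so for the second after the job is handed in, with the robot touching nothing.
It also fails if it takes over 128 s, if anything falls off the work surface, if the arm or the gripper's body presses on something with over 40 N, if the wrist force passes 120 N, or if a joint passes its speed limit or range.

## Working session

There is one attempt and no reset: what is moved stays moved. The work goes in short steps, Python scripts to look and compute and a tool call to move; the robot and the scene stay as the last step left them, time stands still between calls to the robot, and variables do not carry over. Pictures are saved under pics/ and viewed, about 12 in all and at most 16, crops included, and the job is handed in when it is done.

Besides the shell and the picture viewer there is one more tool, called after ">>>" as name(argument=value, ...) on one line, values as JSON. carry_out: Moves the arm, as the interface text tells. Shifts and turns lie within -1 to 1; 1 stands for 0.1 m of shift or 45 degrees of turn. Its arguments: {"type":"object","properties":{"steps":{"type":"array","items":{"type":"number"}},"grip_force":{"type":"number"}},"required":["steps"]}

```bash
mkdir -p pics; ls; cat > h.py <<'E'
from cell import arm, get_image, camera_info
import numpy as np, cv2
def cam(n):
    c=camera_info(n); return 200/np.tan(np.radians(c["fovy"])/2),c["cx"],c["cy"],np.array(c["R"]),np.array(c["t"])
def cloud(n,d):
    f,cx,cy,R,t=cam(n); v,u=np.mgrid[0:400,0:640]
    P=np.stack([(u-cx)/f*d,(v-cy)/f*d,d],-1)
    return (P-t)@R
def proj(n,X):
    f,cx,cy,R,t=cam(n); p=np.atleast_2d(X)@R.T+t
    return np.c_[f*p[:,0]/p[:,2]+cx,f*p[:,1]/p[:,2]+cy]
def save(n,im): cv2.imwrite("pics/"+n,im[:,:,::-1])
E
python3 - <<'E'
from h import *
for n in("top","side"):
    im,d=get_image(n); save(n+"0.png",im); np.savez(n+"0.npz",im=im,d=d); f,cx,cy,R,t=cam(n); print(n,f,cx,cy,(-R.T@t).round(3),R.round(2).tolist())
s=arm.observe(); print(s, arm.grip_point_offset)
E
```

```text
pics
top 436.59535491878756 319.2548418331737 203.70748707721518 [ 0.427 -0.025  1.104] [[0.01, -1.0, 0.02], [-0.99, -0.01, -0.13], [0.13, -0.02, -0.99]]
side 433.5582620315052 321.14911946803926 202.89279941769504 [-0.059  0.43   0.486] [[-0.59, -0.81, -0.02], [-0.37, 0.3, -0.88], [0.72, -0.51, -0.48]]
{'clock': 0.1, 'joints': array([-1.40757697,  0.43517741,  0.02500677,  1.57399806, -0.01160824,
        1.13402221, -0.07508666]), 'dq': array([-0.00012676, -0.0019249 ,  0.0006235 , -0.00266092, -0.00046714,
       -0.00269442, -0.00028918]), 'joint_efforts': array([ 3.11395081e-03, -6.69131184e+01,  9.88030806e-01, -3.15148580e+01,
       -6.04455988e-02,  3.73240386e-02,  4.05475453e-05]), 'position': array([0.16413316, 0.60258208, 0.22601198]), 'ee_rot': array([-1.5621594 ,  0.20881785, -0.20873207]), 'force': array([0.69972985, 0.03042997, 0.02925637]), 'ft_torque': array([ 0.00846026, -0.00762077, -0.03621168]), 'width': 1.001613778619059} 0.0188
```

View pics/top0.png

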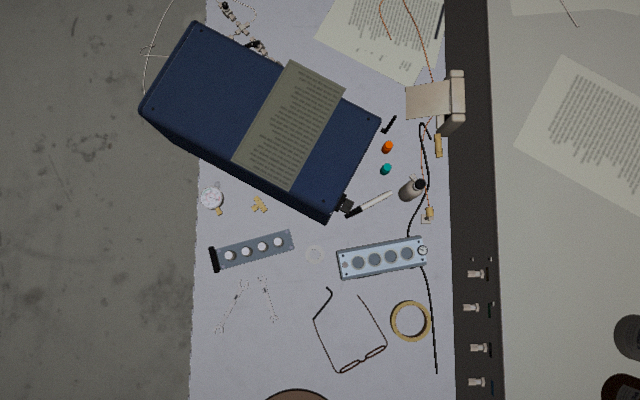

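View pics/side0.png

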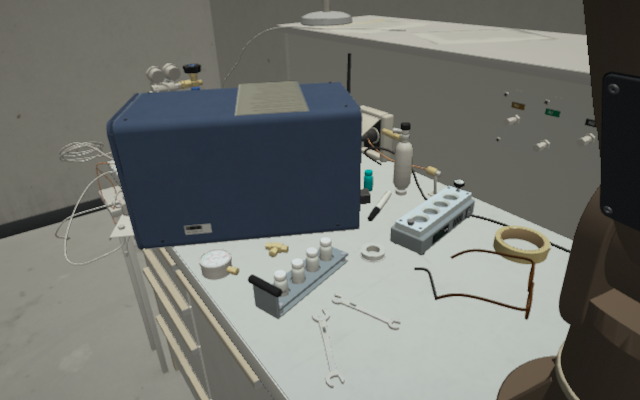

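Top view: the rack is at about (251,251), with its grip bar at the left end (213,259). The caps are at (229,255), (246,251), (262,247) and (277,242). The heater is at about (383,258), with the dial at its right end (423,250) and the stopper at (345,265).

Things that could be mistaken for a vial:
- Orange look-alike at (387,147)
- Turquoise look-alike at (386,169)
- PTFE tape at (315,254)
- Round gauge at (211,198)

I choose the four white caps in the rack. Vial 1, at (229,255), goes to the well next to the dial at (408,253).

```bash
python3 - <<'E'
from h import *
from scipy.spatial.transform import Rotation as Ro
from scipy.optimize import minimize
Z=np.load("top0.npz");im,d=Z["im"],Z["d"];P=cloud("top",d)
print("bench z",np.median(P[300:330,280:300,2]))
def box(u0,u1,v0,v1,z0,z1):
    m=np.zeros(d.shape,bool);m[v0:v1,u0:u1]=1
    return m&(P[...,2]>z0)&(P[...,2]<z1)&(d>0)
m=box(218,290,230,268,.045,.07)
n,l,st,c=cv2.connectedComponentsWithStats(m.astype(np.uint8))
for i in range(1,n):
    if st[i,4]>8: print("cap",c[i].round(1),st[i,4],np.median(P[l==i],0).round(4),((P[l==i].min(0)+P[l==i].max(0))/2).round(4))
mt=box(410,432,238,262,.066,.09);print("dial",mt.sum(),P[mt].mean(0).round(4))
ms=box(337,352,258,274,.057,.07);print("stopper",ms.sum(),P[ms].mean(0).round(4))
mb=box(330,432,230,285,.048,.059);r=cv2.minAreaRect(P[mb][:,:2].astype(np.float32));print("block",mb.sum(),np.median(P[mb][:,2]),r)
mb=box(330,432,230,285,.03,.059);r=cv2.minAreaRect(P[mb][:,:2].astype(np.float32));print("housing",r)
mb=box(205,300,225,275,.012,.07);r=cv2.minAreaRect(P[mb][:,:2].astype(np.float32));print("rack",r)
for q in [(358,262),(375,259),(391,256),(407,253)]: print("well",P[q[1],q[0]].round(4))
print(Ro.from_rotvec([-1.5621594 ,  0.20881785, -0.20873207]).as_matrix().round(3))
a=cv2.resize(im[215:290,200:440],None,fx=3.3,fy=3.3,interpolation=cv2.INTER_CUBIC);save("crop1.png",a)
E
```

```text
bench z 0.0002204764793408306
cap [277.5 240.9] 57 [0.4746 0.0505 0.0555] [0.4746 0.0497 0.0559]
cap [261.5 245.8] 57 [0.4624 0.0869 0.0556] [0.4625 0.0877 0.0539]
cap [245.4 250.7] 58 [0.4502 0.1262 0.0556] [0.4514 0.1263 0.0541]
cap [228.4 254.6] 59 [0.4405 0.1653 0.0556] [0.4417 0.1659 0.054 ]
dial 82 [ 0.4561 -0.2925  0.0758]
stopper 43 [ 0.4202 -0.1118  0.0612]
block 1460 0.0537833337127 ((0.43837425112724304, -0.20205435156822205), (0.05594164878129959, 0.206846222281456), 10.943951606750488)
housing ((0.4376680850982666, -0.20156317949295044), (0.0750880315899849, 0.2111198753118515), 10.931048393249512)
rack ((0.45621511340141296, 0.11209426820278168), (0.06354820728302002, 0.19557185471057892), 16.143739700317383)
well [ 0.4262 -0.1442  0.0443]
well [ 0.4337 -0.1858  0.0415]
well [ 0.4413 -0.2256  0.0373]
well [ 0.4487 -0.2636  0.043 ]
[[ 0.965 -0.     0.263]
 [-0.263 -0.001  0.965]
 [ 0.    -1.    -0.001]]
```

View pics/crop1.png

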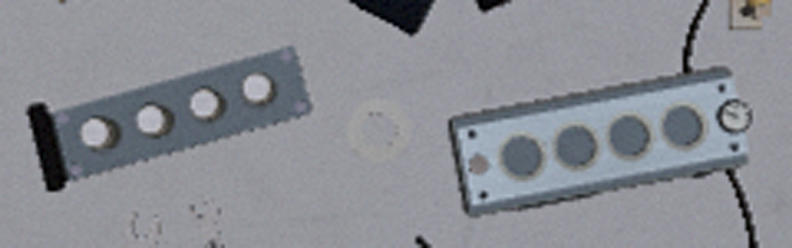

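>>> carry_out(steps=[0.6, 0.55, -0.87, 0, -0.16, 0.6, 0.55, -0.87, 0, -0.16, 0.6, 0.55, -0.87, 0, -0.16, 0.6, 0.55, -0.87, 0, -0.16], grip_force=12)

```text
clock: 0.5
position: [0.2203, 0.5149, 0.2269]
ee_rot: [-1.549, 0.309, -0.309]
force: [-0.0, 1.0, 0.1]
width: 0.7
```

```bash
python3 - <<'E'
from h import *
Z=np.load("top0.npz");P=cloud("top",Z["d"])
def st(n,u0,u1,v0,v1,z0):
    Q=P[v0:v1,u0:u1].reshape(-1,3);Q=Q[Q[:,2]>z0];print(n,len(Q),Q.min(0).round(3),Q.max(0).round(3))
st("plug",336,362,190,220,.02); Q=P[190:220,336:362].reshape(-1,3); Q=Q[(Q[:,2]>.02)&(Q[:,2]<.24)]; print(Q[::8].round(3))
st("cyl",396,425,172,203,.06)
E
```

```text
plug 306 [ 0.427 -0.133  0.033] [ 0.601 -0.025  1.104]
[[ 0.601 -0.111  0.033]
 [ 0.584 -0.106  0.075]
 [ 0.583 -0.111  0.068]
 [ 0.578 -0.101  0.066]
 [ 0.575 -0.101  0.07 ]
 [ 0.576 -0.121  0.064]
 [ 0.574 -0.114  0.065]
 [ 0.571 -0.101  0.07 ]
 [ 0.572 -0.121  0.064]
 [ 0.568 -0.101  0.071]
 [ 0.569 -0.121  0.066]
 [ 0.566 -0.099  0.069]
 [ 0.567 -0.118  0.064]
 [ 0.563 -0.096  0.071]
 [ 0.564 -0.118  0.064]
 [ 0.561 -0.096  0.069]
 [ 0.562 -0.116  0.063]
 [ 0.558 -0.094  0.072]
 [ 0.559 -0.116  0.064]
 [ 0.556 -0.094  0.071]
 [ 0.557 -0.113  0.067]
 [ 0.554 -0.094  0.071]
 [ 0.554 -0.113  0.066]
 [ 0.551 -0.094  0.072]
 [ 0.552 -0.114  0.066]
 [ 0.552 -0.1    0.048]
 [ 0.55  -0.118  0.067]
 [ 0.547 -0.108  0.07 ]
 [ 0.545 -0.114  0.064]]
cyl 416 [ 0.427 -0.284  0.06 ] [ 0.621 -0.025  1.104]
```

>>> carry_out(steps=[0.6, 0.55, -0.87, 0, -0.15, 0.6, 0.55, -0.87, 0, -0.15, 0.6, 0.55, -0.87, 0, -0.15])

```text
clock: 0.8
position: [0.2774, 0.4248, 0.2267]
ee_rot: [-1.535, 0.402, -0.405]
force: [0.0, -0.2, 0.1]
width: 0.602
```

>>> carry_out(steps=[0.6, 0.55, -0.87, 0, -0.15, 0.6, 0.55, -0.87, 0, -0.15, 0.6, 0.55, -0.87, 0, -0.15])

```text
clock: 1.1
position: [0.3321, 0.338, 0.2268]
ee_rot: [-1.515, 0.494, -0.497]
force: [-0.4, -0.2, -0.0]
width: 0.603
```

>>> carry_out(steps=[0.6, 0.55, -0.87, 0, -0.15, 0.6, 0.55, -0.87, 0, -0.15, 0.6, 0.55, -0.87, 0, -0.15])

```text
clock: 1.4
position: [0.3871, 0.2512, 0.227]
ee_rot: [-1.491, 0.586, -0.589]
force: [-0.2, -0.4, -0.1]
width: 0.6
```

>>> carry_out(steps=[0.6, 0.55, -0.87, 0, -0.15, 0.6, 0.55, -0.87, 0, -0.15, 0.6, 0.55, -0.87, 0, -0.15, 0.6, 0.55, -0.87, 0, -0.15])

```text
clock: 1.8
position: [0.4397, 0.1687, 0.2267]
ee_rot: [-1.463, 0.674, -0.674]
force: [0.0, 1.0, -0.9]
width: 0.599
```

```bash
python3 - <<'E'
from h import *
im,d=get_image("top");save("t1.png",im); im,d=get_image("side");save("s1.png",im)
from scipy.spatial.transform import Rotation as Ro
s=arm.observe();print(s["position"],s["width"],Ro.from_rotvec(s["ee_rot"]).as_matrix().round(3),s["joints"].round(2))
E
```

```text
[0.43860609 0.17023222 0.2265564 ] 0.6031768500627593 [[ 0.652 -0.001  0.758]
 [-0.758  0.     0.652]
 [-0.001 -1.    -0.   ]] [-0.8   0.18  0.37  1.96 -0.08  1.02  0.32]
```

View pics/s1.png

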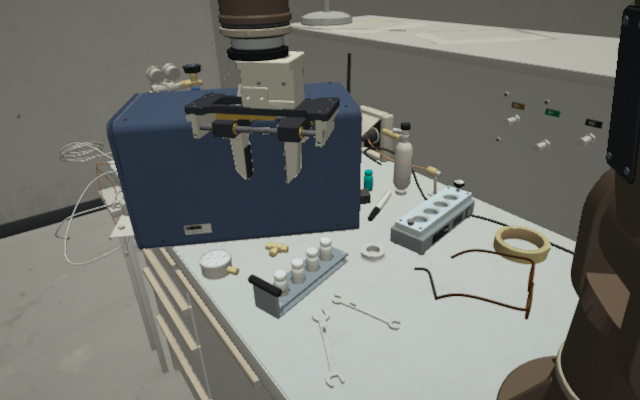

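The side view shows the open fingers above the rack, and the body's long side lies along the jaws as I assumed. I'll descend halfway and check.

>>> carry_out(steps=[0.6, 0.02, -0.03, -0.5, 0, 0.6, 0.02, -0.03, -1, 0, 0.6, 0.02, -0.03, -1, 0, 0.6, 0.02, -0.03, -1, 0, 0.6, 0.02, -0.03, -1, 0])

```text
clock: 2.4
position: [0.4423, 0.1665, 0.1288]
ee_rot: [-1.462, 0.671, -0.674]
force: [-0.0, -0.2, -0.2]
width: 0.6
```

```bash
python3 - <<'E'
from h import *
s=arm.observe();print(s["position"])
im,d=get_image("side");s=arm.observe();print(s["position"]);P=cloud("side",d)
im2,d2=get_image("top");s=arm.observe();print(s["position"])
p=s["position"]
c=im.copy()
for X in ([.4408,.1658,.056],p,[.4408,.1658,.004]):
    u,v=proj("side",X)[0];print(u,v);cv2.circle(c,(int(round(u)),int(round(v))),1,(255,0,0),-1)
a=cv2.resize(c[130:330,200:400],None,fx=3,fy=3,interpolation=cv2.INTER_CUBIC);save("s2.png",a)
E
```

```text
[0.44228043 0.16647894 0.12882922]
[0.44249004 0.16638534 0.12899237]
[0.44246674 0.16619601 0.12890209]
279.19465447590653 272.9895783051554
275.0808627417554 234.36706082532726
281.37827111192115 298.02496996711056
```

View pics/s2.png

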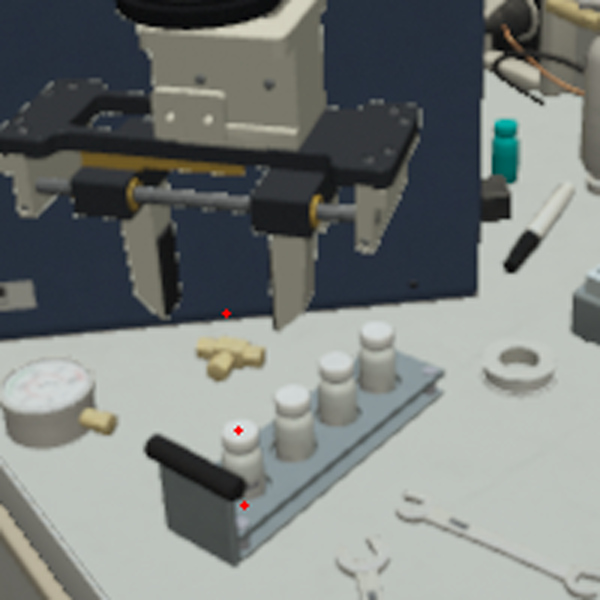

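>>> carry_out(steps=[0.5, -0.015, -0.005, 0, -0.5, 0.5, -0.015, -0.005, 0, -0.5, 0.5, -0.015, -0.005, 0, -0.5, 0.5, -0.015, -0.005, -0.4, -0.5, 0.5, -0.015, -0.005, -0.7, -0.5, 0.5, -0.015, -0.005, -0.9, -0.5, 0.5, -0.015, -0.005, -0.9, -0.5, 0.5, -0.015, -0.005, -0.9, -0.5])

```text
clock: 3.3
position: [0.4405, 0.165, 0.0379]
ee_rot: [-1.341, 0.973, -0.974]
force: [-1.0, -0.5, 0.3]
width: 0.499
```

>>> carry_out(steps=[0.5, 0, 0.005, -0.14, 0, 0.5, 0, 0.005, -0.14, 0, 0.2, 0, 0.005, -0.14, 0, 0.1, 0, 0.005, -0.14, 0, 0.1, 0, 0.005, -0.14, 0, 0.1, 0, 0.005, -0.14, 0, 0.1, 0, 0.005, -0.14, 0])

```text
clock: 4.0
position: [0.4401, 0.1652, 0.0232]
ee_rot: [-1.341, 0.973, -0.974]
force: [-0.4, -0.0, 6.1]
width: 0.236
```

>>> carry_out(steps=[0.1, 0, 0, 0, 0, 0.1, 0, 0, 0.02, 0, 0.1, 0, 0, 0.1, 0, 0.1, 0, 0, 0.3, 0, 0.1, 0, 0, 0.6, 0, 0.1, 0, 0, 0.6, 0])

```text
clock: 4.6
position: [0.4415, 0.1657, 0.0858]
ee_rot: [-1.337, 0.972, -0.975]
force: [0.5, 0.7, 0.1]
width: 0.236
```

```bash
python3 - <<'E'
from h import *
im,d=get_image("side");s=arm.observe();print(s["position"],s["force"],s["width"])
a=cv2.resize(im[150:330,210:390],None,fx=3,fy=3,interpolation=cv2.INTER_CUBIC);save("s3.png",a)
E
```

```text
[0.44080604 0.1656337  0.08447719] [-1.00444583 -0.16103466 -0.88488414] 0.23827550766662012
```

View pics/s3.png

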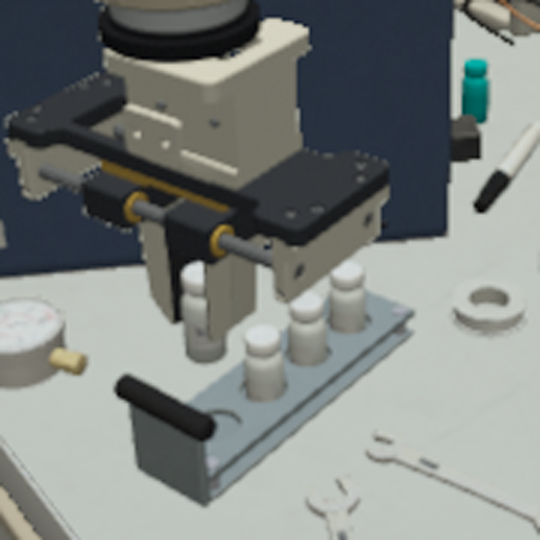

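>>> carry_out(steps=[0.1, 0, 0, 0.5, 0, 0.1, 0, 0, 1, 0, 0.1, 0, -0.4, 1, -0.1, 0.1, 0.01, -0.85, 1, -0.1, 0.1, 0.01, -0.85, 1, -0.1])

```text
clock: 5.15
position: [0.4401, 0.0746, 0.1827]
ee_rot: [-1.31, 1.038, -1.039]
force: [0.3, 0.1, -1.2]
width: 0.242
```

>>> carry_out(steps=[0.1, 0.02, -0.4, 0.3, -0.1, 0.1, 0.02, -0.85, 0.3, -0.1, 0.1, 0.02, -0.85, 0.3, -0.1])

```text
clock: 5.45
position: [0.4424, -0.0102, 0.2131]
ee_rot: [-1.277, 1.096, -1.099]
force: [0.8, 1.4, -0.5]
width: 0.237
```

>>> carry_out(steps=[0.1, 0.02, -0.4, 0, -0.1, 0.1, 0.02, -0.85, 0, -0.1, 0.1, 0.02, -0.85, 0, -0.1])

```text
clock: 5.75
position: [0.4438, -0.095, 0.2125]
ee_rot: [-1.244, 1.155, -1.157]
force: [-0.5, 1.0, 0.1]
width: 0.24
```

>>> carry_out(steps=[0.1, 0.02, -0.4, 0, -0.1, 0.1, 0.02, -0.85, 0, -0.1, 0.1, 0.02, -0.85, 0, -0.1])

```text
clock: 6.05
position: [0.4457, -0.1801, 0.2125]
ee_rot: [-1.209, 1.213, -1.216]
force: [-0.5, 0.9, -0.0]
width: 0.236
```

>>> carry_out(steps=[0.1, 0.02, -0.4, 0, 0, 0.1, 0.02, -0.85, 0, 0, 0.1, 0.02, -0.85, 0, 0, 0.1, 0.02, -0.85, 0, 0])

```text
clock: 6.45
position: [0.4482, -0.2599, 0.2119]
ee_rot: [-1.21, 1.211, -1.209]
force: [-0.1, 1.3, 0.3]
width: 0.234
```

>>> carry_out(steps=[0.1, 0.01, -0.01, -0.5, 0, 0.1, 0.01, -0.01, -1, 0, 0.1, 0.01, -0.01, -1, 0, 0.1, 0.01, -0.01, -1, 0])

```text
clock: 6.85
position: [0.4495, -0.2595, 0.113]
ee_rot: [-1.211, 1.21, -1.206]
force: [-0.4, -0.6, 0.9]
width: 0.237
```

>>> carry_out(steps=[0.1, 0, 0, -0.2, 0, 0.1, 0, 0, -0.2, 0, 0.1, 0, 0, -0.2, 0])

```text
clock: 7.15
position: [0.4507, -0.261, 0.0947]
ee_rot: [-1.209, 1.206, -1.209]
force: [0.6, -0.3, 0.0]
width: 0.234
```

```bash
python3 - <<'E'
from h import *
im,d=get_image("side");im2,d2=get_image("top");s=arm.observe();p=s["position"];print(p,s["force"],s["width"])
c=cv2.resize(im[120:270,360:510],None,fx=4,fy=4,interpolation=cv2.INTER_CUBIC)
w=np.array([.4494,-.2607,0])
th=np.linspace(0,2*np.pi,24)
for r,z,col in((.0185,.054,(255,0,0)),(.0115,.0,(0,255,0))):
    X=np.c_[(w[0] if z else p[0])+r*np.cos(th),(w[1] if z else p[1])+r*np.sin(th),np.full(24,z or p[2]-.019)]
    for q in proj("side",X): cv2.circle(c,tuple(int(round(t)) for t in ((q-[360,120])*4+2)),2,col,-1)
save("s4.png",c)
E
```

```text
[ 0.45074433 -0.26121753  0.09456246] [ 0.32091923 -0.58489365 -0.03722544] 0.23624099343614596
```

View pics/s4.png

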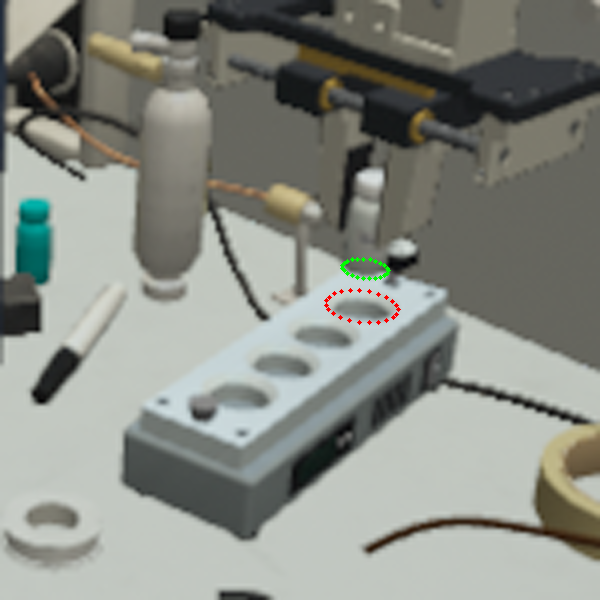

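>>> carry_out(steps=[0.1, -0.013, 0.005, 0, 0, 0.1, -0.013, 0.005, -0.15, 0, 0.1, -0.013, 0.005, -0.3, 0, 0.1, -0.013, 0.005, -0.32, 0, 0.1, -0.013, 0.005, -0.33, 0, 0.1, -0.013, 0.005, -0.34, 0, 0.1, -0.013, 0.005, -0.34, 0])

```text
clock: 7.95
position: [0.4488, -0.2607, 0.0593]
ee_rot: [-1.209, 1.208, -1.209]
force: [-0.7, -0.7, -0.8]
width: 0.235
```

>>> carry_out(steps=[0.1, 0, 0, -0.01, 0, 0.1, 0, 0, -0.02, 0, 0.1, 0, 0, -0.02, 0])

```text
clock: 8.25
position: [0.4494, -0.261, 0.0581]
ee_rot: [-1.208, 1.206, -1.21]
force: [-1.3, 1.2, 12.4]
width: 0.237
```

```bash
python3 - <<'E'
from h import *
im,d=get_image("side");s=arm.observe();p=s["position"];print(p,s["force"],s["width"])
c=cv2.resize(im[140:240,390:490],None,fx=6,fy=6,interpolation=cv2.INTER_CUBIC)
save("s5.png",c)
E
```

```text
[ 0.44941369 -0.26104737  0.05806633] [-1.39768933  1.26970152 12.04405623] 0.2379643962213057
```

View pics/s5.png

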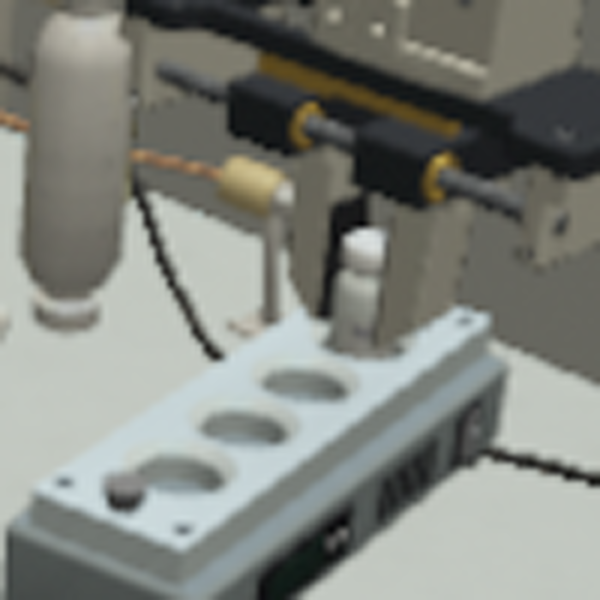

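>>> carry_out(steps=[0.1, 0, 0, 0.015, 0, 0.25, 0, 0, 0.015, 0, 0.45, 0, 0, 0.015, 0, 0.45, 0, 0, 0.015, 0, 0.45, 0, 0, 0.015, 0, 0.45, 0, 0, 0.3, 0, 0.45, 0, 0, 0.7, 0, 0.45, 0, 0, 1, 0, 0.45, 0, 0, 1, 0])

```text
clock: 9.2
position: [0.4503, -0.2619, 0.1602]
ee_rot: [-1.207, 1.203, -1.213]
force: [0.2, 0.1, -0.2]
width: 0.449
```

>>> carry_out(steps=[0.45, 0, 0, 0.5, 0, 0.45, 0, 0.45, 0.55, 0, 0.45, 0, 0.9, 0.55, 0, 0.45, 0, 0.9, 0.55, 0])

```text
clock: 9.6
position: [0.4487, -0.1638, 0.2107]
ee_rot: [-1.212, 1.205, -1.199]
force: [0.3, 1.3, -0.2]
width: 0.448
```

```bash
python3 - <<'E'
from h import *
im,d=get_image("side");s=arm.observe();p=s["position"];print(p,s["force"],s["width"])
im2,d2=get_image("top");P=cloud("top",d2);Q=P[235:275,390:415].reshape(-1,3);Q=Q[(Q[:,2]>.08)&(Q[:,2]<.1)];print(len(Q),np.median(Q,0) if len(Q) else 0)
c=cv2.resize(im[140:240,390:490],None,fx=5,fy=5,interpolation=cv2.INTER_CUBIC)
save("s6.png",c)
E
```

```text
[ 0.44855558 -0.16677721  0.21094774] [-0.13442007 -1.01569482 -0.24179748] 0.4495964453941083
0 0
```

View pics/s6.png

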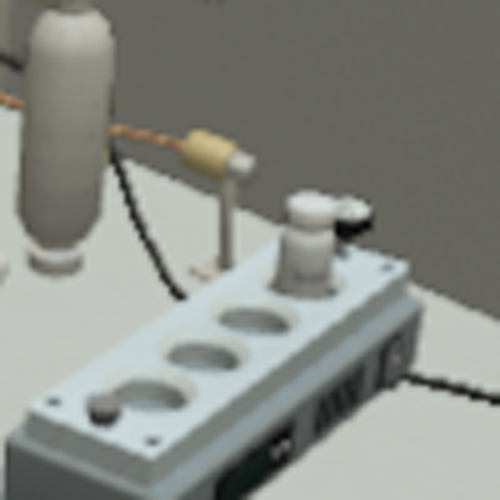

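Vial 1 stands upright in the well next to the dial. Vial 2 is next.

>>> carry_out(steps=[0.45, 0, 0.5, 0, 0.13, 0.45, 0, 0.98, 0, 0.13, 0.45, 0, 0.98, 0, 0.13])

```text
clock: 10.0
position: [0.4484, -0.0675, 0.2109]
ee_rot: [-1.259, 1.13, -1.126]
force: [0.7, 0.0, -0.2]
width: 0.45
```

>>> carry_out(steps=[0.45, 0, 0.5, 0, 0.13, 0.45, 0, 0.98, 0, 0.13, 0.45, 0, 0.98, 0, 0.13])

```text
clock: 10.3
position: [0.4486, 0.0302, 0.2111]
ee_rot: [-1.302, 1.053, -1.051]
force: [-0.2, -0.5, -0.3]
width: 0.448
```

>>> carry_out(steps=[0.45, 0.01, 0.5, 0, 0.13, 0.45, 0.01, 0.96, 0, 0.13, 0.45, 0.01, 0.96, 0, 0.13, 0.45, 0.01, 0.96, 0, 0.13])

```text
clock: 10.7
position: [0.4498, 0.1206, 0.2112]
ee_rot: [-1.34, 0.98, -0.98]
force: [1.0, -1.0, 0.4]
width: 0.449
```

>>> carry_out(steps=[0.45, 0, 0, -0.5, 0, 0.45, 0, 0, -1, 0, 0.45, 0, 0, -1, 0, 0.45, 0, 0, -1, 0])

```text
clock: 11.1
position: [0.4495, 0.1192, 0.1121]
ee_rot: [-1.34, 0.983, -0.983]
force: [-0.1, -0.5, 0.3]
width: 0.447
```

>>> carry_out(steps=[0.45, 0.015, 0.072, 0, 0, 0.45, 0.015, 0.072, 0, 0, 0.45, 0.015, 0.072, -0.4, 0, 0.45, 0.015, 0.072, -0.7, 0, 0.45, 0.015, 0.072, -0.85, 0, 0.45, 0.015, 0.072, -0.88, 0, 0.3, 0.015, 0.072, -0.88, 0, 0.1, 0.015, 0.072, -0.88, 0, 0.1, 0.015, 0.072, -0.88, 0, 0.1, 0.015, 0.072, -0.88, 0, 0.1, 0.015, 0.072, -0.88, 0])

```text
clock: 12.2
position: [0.4518, 0.1292, 0.0248]
ee_rot: [-1.337, 0.979, -0.98]
force: [-1.3, -0.8, 8.3]
width: 0.235
```

>>> carry_out(steps=[0.1, 0, 0, 0, 0, 0.1, 0, 0, 0.05, 0, 0.1, 0, 0, 0.3, 0, 0.1, 0, 0, 0.7, 0, 0.1, 0, 0, 1, 0, 0.1, 0, 0, 1, 0, 0.1, 0, 0, 1, 0])

```text
clock: 12.9
position: [0.4511, 0.1292, 0.1245]
ee_rot: [-1.337, 0.979, -0.98]
force: [0.1, -0.6, -0.9]
width: 0.233
```

```bash
python3 - <<'E'
from h import *
im,d=get_image("side");s=arm.observe();p=s["position"];print(p,s["force"],s["width"])
u,v=proj("side",p-[0,0,.019])[0];u,v=int(u),int(v);c0=im[v-60:v+30,u-45:u+45]
c=cv2.resize(c0,None,fx=6,fy=6,interpolation=cv2.INTER_CUBIC)
th=np.linspace(0,2*np.pi,24)
for q in proj("side",np.c_[p[0]+.0115*np.cos(th),p[1]+.0115*np.sin(th),np.full(24,p[2]-.02)]): cv2.circle(c,tuple(int(round(t)) for t in ((q-[u-45,v-60])*6+3)),2,(0,255,0),-1)
save("s7.png",c)
E
```

```text
[0.45049778 0.12893812 0.12367956] [ 0.02114562 -0.14010516 -0.39334413] 0.23633508172206788
```

View pics/s7.png

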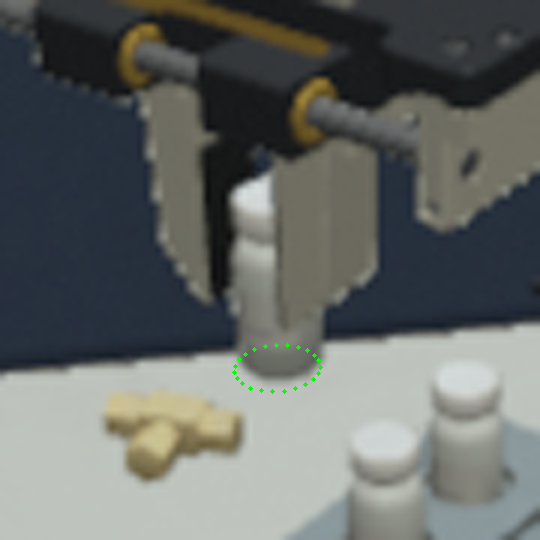

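>>> carry_out(steps=[0.1, 0, 0, 0.5, 0, 0.1, 0, 0, 0.88, 0, 0.1, -0.02, -0.4, 0.88, -0.1, 0.1, -0.02, -0.87, 0.88, -0.1, 0.1, -0.02, -0.87, 0.88, -0.1])

```text
clock: 13.45
position: [0.4479, 0.0359, 0.2112]
ee_rot: [-1.308, 1.045, -1.045]
force: [0.4, 0.8, -0.1]
width: 0.235
```

>>> carry_out(steps=[0.1, -0.02, -0.4, 0, -0.1, 0.1, -0.02, -0.87, 0, -0.1, 0.1, -0.02, -0.87, 0, -0.1])

```text
clock: 13.75
position: [0.4457, -0.0509, 0.2112]
ee_rot: [-1.276, 1.104, -1.104]
force: [-0.0, 0.4, -0.8]
width: 0.235
```

>>> carry_out(steps=[0.1, -0.02, -0.4, 0, -0.1, 0.1, -0.02, -0.87, 0, -0.1, 0.1, -0.02, -0.87, 0, -0.1])

```text
clock: 14.05
position: [0.4437, -0.1379, 0.2114]
ee_rot: [-1.241, 1.161, -1.164]
force: [-0.3, 0.6, 0.2]
width: 0.232
```

>>> carry_out(steps=[0.1, -0.02, -0.4, 0, -0.1, 0.1, -0.02, -0.87, 0, -0.1, 0.1, -0.02, -0.87, 0, -0.1, 0.1, -0.02, -0.87, 0, -0.1])

```text
clock: 14.45
position: [0.4422, -0.2196, 0.2108]
ee_rot: [-1.206, 1.218, -1.215]
force: [-0.2, 0.6, 0.6]
width: 0.24
```

>>> carry_out(steps=[0.1, 0, 0, -0.5, 0, 0.1, 0, 0, -1, 0, 0.1, 0, 0, -1, 0, 0.1, 0, 0, -1, 0, 0.1, 0, 0, -1, 0])

```text
clock: 14.95
position: [0.4442, -0.2192, 0.1137]
ee_rot: [-1.205, 1.212, -1.215]
force: [0.3, -0.1, 1.1]
width: 0.234
```

>>> carry_out(steps=[0.1, -0.025, -0.01, 0, 0, 0.1, -0.025, -0.01, -0.2, 0, 0.1, -0.025, -0.01, -0.4, 0, 0.1, -0.025, -0.01, -0.45, 0, 0.1, -0.025, -0.01, -0.5, 0, 0.1, -0.025, -0.01, -0.52, 0, 0.1, -0.025, -0.01, -0.52, 0])

```text
clock: 15.65
position: [0.4408, -0.2206, 0.0606]
ee_rot: [-1.205, 1.213, -1.215]
force: [-0.0, -0.4, -0.5]
width: 0.234
```

>>> carry_out(steps=[0.1, 0, 0, -0.01, 0, 0.1, 0, 0, -0.02, 0, 0.1, 0, 0, -0.02, 0])

```text
clock: 15.95
position: [0.4409, -0.2208, 0.0591]
ee_rot: [-1.204, 1.213, -1.216]
force: [-2.9, 0.7, 13.8]
width: 0.231
```

>>> carry_out(steps=[0.1, 0, 0, 0.015, 0, 0.25, 0, 0, 0.015, 0, 0.45, 0, 0, 0.015, 0, 0.45, 0, 0, 0.015, 0, 0.45, 0, 0, 0.015, 0, 0.45, 0, 0, 0.3, 0, 0.45, 0, 0, 0.7, 0, 0.45, 0, 0, 1, 0, 0.45, 0, 0, 1, 0])

```text
clock: 16.85
position: [0.4423, -0.2215, 0.161]
ee_rot: [-1.203, 1.209, -1.218]
force: [0.1, -0.1, -0.2]
width: 0.452
```

>>> carry_out(steps=[0.45, 0, 0, 0.5, 0, 0.45, 0, 0.4, 0.52, 0.1, 0.45, 0, 0.8, 0.52, 0.1, 0.45, 0, 0.8, 0.52, 0.1])

```text
clock: 17.25
position: [0.4404, -0.1346, 0.2089]
ee_rot: [-1.244, 1.153, -1.148]
force: [-0.5, -0.3, -0.0]
width: 0.446
```

>>> carry_out(steps=[0.45, 0, 0.4, 0, 0.1, 0.45, 0.05, 0.78, 0, 0.1, 0.45, 0.05, 0.78, 0, 0.1])

```text
clock: 17.55
position: [0.4456, -0.0576, 0.2089]
ee_rot: [-1.279, 1.094, -1.091]
force: [-0.6, -0.2, 0.4]
width: 0.449
```

>>> carry_out(steps=[0.45, 0.05, 0.4, 0, 0.1, 0.45, 0.1, 0.78, 0, 0.1, 0.45, 0.1, 0.78, 0, 0.1])

```text
clock: 17.85
position: [0.4558, 0.02, 0.209]
ee_rot: [-1.311, 1.035, -1.033]
force: [-0.0, 0.7, 0.1]
width: 0.451
```

>>> carry_out(steps=[0.45, 0.03, 0.4, 0, 0.1, 0.45, 0.06, 0.75, 0, 0.1, 0.45, 0.06, 0.75, 0, 0.1, 0.45, 0.06, 0.75, 0, 0.1, 0.45, 0.06, 0.75, 0, 0.1])

```text
clock: 18.35
position: [0.4613, 0.089, 0.2095]
ee_rot: [-1.339, 0.982, -0.982]
force: [0.9, -1.1, -0.7]
width: 0.448
```

>>> carry_out(steps=[0.45, 0, 0, -0.5, 0, 0.45, 0, 0, -1, 0, 0.45, 0, 0, -1, 0, 0.45, 0, 0, -1, 0, 0.45, 0, 0, -1, 0])

```text
clock: 18.85
position: [0.4629, 0.0903, 0.1119]
ee_rot: [-1.336, 0.979, -0.982]
force: [0.6, -0.0, 0.3]
width: 0.452
```

```bash
python3 - <<'E'
from h import *
for i in range(3):
    im,d=get_image("side");print(arm.observe()["position"])
a=cv2.resize(im[130:300,240:500],None,fx=3,fy=3,interpolation=cv2.INTER_CUBIC);save("s8.png",a)
E
```

```text
[0.4630726  0.09070037 0.11202214]
[0.46296248 0.09096307 0.11192957]
[0.46271731 0.09111068 0.11165471]
```

View pics/s8.png

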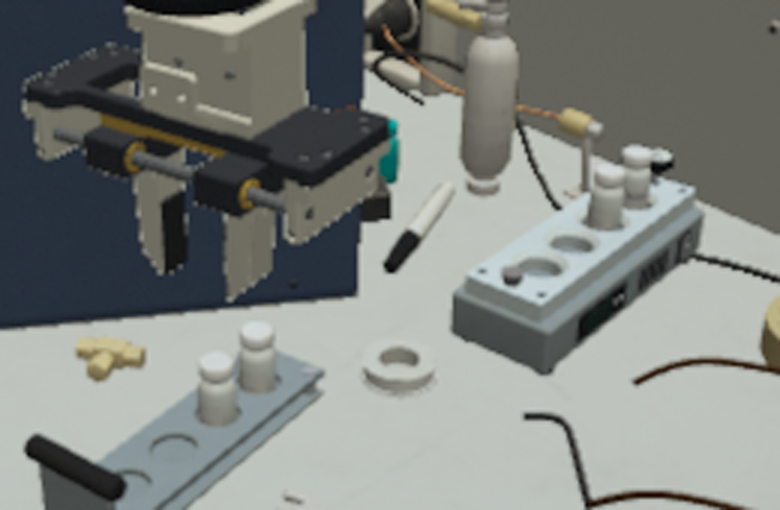

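Vials 1 and 2 stand upright in wells 1 and 2. The hand is above vial 3 and 3.5 mm off in y.

>>> carry_out(steps=[0.45, 0, -0.035, 0, 0, 0.45, 0, -0.035, -0.2, 0, 0.45, 0, -0.035, -0.4, 0, 0.45, 0, -0.035, -0.4, 0, 0.45, 0, -0.035, -0.4, 0, 0.45, 0, -0.035, -0.4, 0])

```text
clock: 19.6
position: [0.4621, 0.0873, 0.0707]
ee_rot: [-1.338, 0.979, -0.98]
force: [0.0, 0.7, 0.0]
width: 0.45
```

>>> carry_out(steps=[0.45, 0, 0, -0.2, 0, 0.45, 0, 0, -0.4, 0, 0.45, 0, 0, -0.47, 0, 0.45, 0, 0, -0.47, 0, 0.3, 0, 0, -0.47, 0, 0.1, 0, 0, -0.47, 0, 0.1, 0, 0, -0.47, 0, 0.1, 0, 0, -0.47, 0, 0.1, 0, 0, -0.47, 0])

```text
clock: 20.5
position: [0.4619, 0.0874, 0.0233]
ee_rot: [-1.338, 0.979, -0.98]
force: [0.1, -0.1, 7.0]
width: 0.232
```

>>> carry_out(steps=[0.1, 0, 0, 0, 0, 0.1, 0, 0, 0.05, 0, 0.1, 0, 0, 0.3, 0, 0.1, 0, 0, 0.7, 0, 0.1, 0, 0, 1, 0, 0.1, 0, 0, 1, 0])

```text
clock: 21.1
position: [0.4636, 0.0876, 0.1263]
ee_rot: [-1.334, 0.977, -0.982]
force: [0.3, -0.5, 0.2]
width: 0.236
```

>>> carry_out(steps=[0.1, 0, 0, 0.5, 0, 0.1, 0, 0, 0.86, 0, 0.1, -0.05, -0.4, 0.86, -0.13, 0.1, -0.1, -0.9, 0.86, -0.13, 0.1, -0.1, -0.9, 0.86, -0.13])

```text
clock: 21.6
position: [0.4501, -0.0087, 0.209]
ee_rot: [-1.297, 1.062, -1.063]
force: [0.6, 0.6, -1.5]
width: 0.235
```

>>> carry_out(steps=[0.1, -0.05, -0.4, 0, -0.13, 0.1, -0.1, -0.9, 0, -0.13, 0.1, -0.1, -0.9, 0, -0.13])

```text
clock: 21.9
position: [0.4398, -0.0989, 0.2089]
ee_rot: [-1.254, 1.138, -1.141]
force: [-0.5, 0.7, -0.5]
width: 0.24
```

>>> carry_out(steps=[0.1, -0.05, -0.4, 0, -0.13, 0.1, -0.1, -0.9, 0, -0.13, 0.1, -0.1, -0.9, 0, -0.13, 0.1, -0.1, -0.9, 0, -0.13])

```text
clock: 22.3
position: [0.4307, -0.1837, 0.2084]
ee_rot: [-1.209, 1.212, -1.211]
force: [0.7, 0.2, -0.9]
width: 0.235
```

>>> carry_out(steps=[0.1, 0, 0, -0.5, 0, 0.1, 0, 0, -1, 0, 0.1, 0, 0, -1, 0, 0.1, 0, 0, -1, 0, 0.1, 0, 0, -1, 0, 0.1, 0, 0, -1, 0, 0.1, 0, 0, -1, 0])

```text
clock: 23.0
position: [0.4325, -0.1827, 0.1103]
ee_rot: [-1.208, 1.206, -1.209]
force: [0.7, 0.5, -0.1]
width: 0.234
```

>>> carry_out(steps=[0.1, 0.015, 0.005, 0, 0, 0.1, 0.015, 0.005, -0.1, 0, 0.1, 0.015, 0.005, -0.2, 0, 0.1, 0.015, 0.005, -0.2, 0, 0.1, 0.015, 0.005, -0.2, 0])

```text
clock: 23.5
position: [0.4323, -0.1823, 0.0882]
ee_rot: [-1.211, 1.21, -1.208]
force: [-0.3, 0.1, 0.2]
width: 0.235
```

>>> carry_out(steps=[0.1, 0, 0, -0.15, 0, 0.1, 0, 0, -0.25, 0, 0.1, 0, 0, -0.29, 0, 0.1, 0, 0, -0.29, 0, 0.1, 0, 0, -0.29, 0])

```text
clock: 24.0
position: [0.4329, -0.1824, 0.0598]
ee_rot: [-1.21, 1.209, -1.209]
force: [-0.4, 0.4, -0.1]
width: 0.238
```

>>> carry_out(steps=[0.1, 0, 0, -0.01, 0, 0.1, 0, 0, -0.02, 0, 0.1, 0, 0, -0.02, 0])

```text
clock: 24.3
position: [0.4332, -0.1825, 0.0584]
ee_rot: [-1.209, 1.208, -1.209]
force: [-1.6, 1.1, 9.9]
width: 0.237
```

>>> carry_out(steps=[0.1, 0, 0, 0.015, 0, 0.25, 0, 0, 0.015, 0, 0.45, 0, 0, 0.015, 0, 0.45, 0, 0, 0.015, 0, 0.45, 0, 0, 0.015, 0, 0.45, 0, 0, 0.3, 0, 0.45, 0, 0, 0.7, 0, 0.45, 0, 0, 1, 0, 0.45, 0, 0, 1, 0])

```text
clock: 25.2
position: [0.4349, -0.1833, 0.1609]
ee_rot: [-1.206, 1.204, -1.212]
force: [-0.2, -0.6, -0.2]
width: 0.452
```

>>> carry_out(steps=[0.45, 0, 0, 0.5, 0, 0.45, 0, 0.4, 0.52, 0.15, 0.45, 0, 0.8, 0.52, 0.3, 0.45, 0, 0.8, 0.52, 0.3])

```text
clock: 25.6
position: [0.4328, -0.097, 0.2091]
ee_rot: [-1.315, 1.027, -1.023]
force: [-0.1, 0.1, -1.0]
width: 0.45
```

>>> carry_out(steps=[0.45, 0.1, 0.4, 0, 0.15, 0.45, 0.2, 0.77, 0, 0.3, 0.45, 0.2, 0.77, 0, 0.3])

```text
clock: 25.9
position: [0.4537, -0.0205, 0.209]
ee_rot: [-1.399, 0.848, -0.846]
force: [-0.4, 0.2, -0.3]
width: 0.449
```

>>> carry_out(steps=[0.45, 0.1, 0.4, 0, 0.15, 0.45, 0.21, 0.76, 0, 0.3, 0.45, 0.21, 0.76, 0, 0.3, 0.45, 0.21, 0.76, 0, 0.3, 0.45, 0.21, 0.76, 0, 0.3, 0.45, 0.21, 0.76, 0, 0.3])

```text
clock: 26.5
position: [0.4736, 0.0493, 0.2096]
ee_rot: [-1.463, 0.676, -0.676]
force: [0.9, -0.2, 0.4]
width: 0.447
```

>>> carry_out(steps=[0.45, 0.01, 0.01, -0.5, 0, 0.45, 0.01, 0.01, -1, 0, 0.45, 0.01, 0.01, -1, 0, 0.45, 0.01, 0.01, -1, 0, 0.45, 0.01, 0.01, -1, 0, 0.45, 0.01, 0.01, -1, 0])

```text
clock: 27.1
position: [0.4764, 0.0519, 0.1119]
ee_rot: [-1.461, 0.672, -0.676]
force: [0.1, 0.6, 0.7]
width: 0.451
```

>>> carry_out(steps=[0.45, 0, 0, -0.2, 0, 0.45, 0, 0, -0.4, 0, 0.45, 0, 0, -0.4, 0, 0.45, 0, 0, -0.4, 0, 0.45, 0, 0, -0.4, 0])

```text
clock: 27.6
position: [0.4758, 0.0519, 0.0711]
ee_rot: [-1.462, 0.672, -0.675]
force: [0.2, -0.2, -0.5]
width: 0.454
```

>>> carry_out(steps=[0.45, -0.01, -0.015, -0.2, 0, 0.45, -0.01, -0.015, -0.4, 0, 0.45, -0.01, -0.015, -0.475, 0, 0.45, -0.01, -0.015, -0.475, 0, 0.3, -0.01, -0.015, -0.475, 0, 0.1, -0.01, -0.015, -0.475, 0, 0.1, -0.01, -0.015, -0.475, 0, 0.1, -0.01, -0.015, -0.475, 0, 0.1, -0.01, -0.015, -0.475, 0])

```text
clock: 28.5
position: [0.4744, 0.0504, 0.0228]
ee_rot: [-1.463, 0.673, -0.674]
force: [-0.8, 0.3, 7.4]
width: 0.239
```

>>> carry_out(steps=[0.1, 0, 0, 0, 0, 0.1, 0, 0, 0.05, 0, 0.1, 0, 0, 0.3, 0, 0.1, 0, 0, 0.7, 0, 0.1, 0, 0, 1, 0, 0.1, 0, 0, 1, 0])

```text
clock: 29.1
position: [0.4761, 0.0504, 0.1258]
ee_rot: [-1.46, 0.67, -0.677]
force: [0.2, -0.3, -0.5]
width: 0.237
```

>>> carry_out(steps=[0.1, 0, 0, 0.5, 0, 0.1, 0, 0, 0.84, 0, 0.1, -0.12, -0.4, 0.84, -0.15, 0.1, -0.25, -0.96, 0.84, -0.3, 0.1, -0.25, -0.96, 0.84, -0.4, 0.1, -0.25, -0.96, 0.84, -0.4])

```text
clock: 29.7
position: [0.4481, -0.0473, 0.2061]
ee_rot: [-1.368, 0.918, -0.918]
force: [0.7, -0.3, -0.1]
width: 0.235
```

>>> carry_out(steps=[0.1, -0.12, -0.4, 0, -0.15, 0.1, -0.22, -0.96, 0, -0.3, 0.1, -0.22, -0.96, 0, -0.49, 0.1, -0.22, -0.96, 0, -0.49, 0.1, -0.22, -0.96, 0, -0.49, 0.1, -0.22, -0.96, 0, -0.49])

```text
clock: 30.3
position: [0.4274, -0.1399, 0.2059]
ee_rot: [-1.217, 1.198, -1.197]
force: [0.3, -0.1, -0.4]
width: 0.239
```

>>> carry_out(steps=[0.1, 0, 0, -0.5, 0, 0.1, 0, 0, -1, 0, 0.1, 0, 0, -1, 0, 0.1, 0, 0, -1, 0, 0.1, 0, 0, -1, 0, 0.1, 0, 0, -1, 0, 0.1, 0, 0, -1, 0])

```text
clock: 31.0
position: [0.4281, -0.1416, 0.1078]
ee_rot: [-1.211, 1.2, -1.203]
force: [-0.1, 0.5, -0.9]
width: 0.235
```

>>> carry_out(steps=[0.1, -0.015, -0.01, 0, 0, 0.1, -0.015, -0.01, -0.1, 0, 0.1, -0.015, -0.01, -0.2, 0, 0.1, -0.015, -0.01, -0.2, 0, 0.1, -0.015, -0.01, -0.2, 0])

```text
clock: 31.5
position: [0.4249, -0.1429, 0.0857]
ee_rot: [-1.214, 1.204, -1.202]
force: [0.9, 0.4, -0.6]
width: 0.234
```

>>> carry_out(steps=[0.1, 0, 0, -0.15, 0, 0.1, 0, 0, -0.25, 0, 0.1, 0, 0, -0.27, 0, 0.1, 0, 0, -0.27, 0, 0.1, 0, 0, -0.27, 0])

```text
clock: 32.0
position: [0.4254, -0.1429, 0.0593]
ee_rot: [-1.213, 1.203, -1.203]
force: [0.1, 0.1, -0.1]
width: 0.238
```

>>> carry_out(steps=[0.1, 0, 0, -0.01, 0, 0.1, 0, 0, -0.02, 0, 0.1, 0, 0, -0.02, 0])

```text
clock: 32.3
position: [0.4256, -0.1429, 0.0578]
ee_rot: [-1.212, 1.202, -1.203]
force: [-3.0, 0.4, 12.1]
width: 0.241
```

Contact is at the same height as for the others, so I'll release, retreat towards the robot's side and check.

>>> carry_out(steps=[0.1, 0, 0, 0.015, 0, 0.25, 0, 0, 0.015, 0, 0.45, 0, 0, 0.015, 0, 0.45, 0, 0, 0.015, 0, 0.45, 0, 0, 0.015, 0, 0.45, 0, 0, 0.3, 0, 0.45, 0, 0, 0.7, 0, 0.45, 0, 0, 1, 0, 0.45, 0, 0, 1, 0])

```text
clock: 33.2
position: [0.4274, -0.1435, 0.1602]
ee_rot: [-1.21, 1.199, -1.205]
force: [0.3, -0.5, -0.1]
width: 0.452
```

>>> carry_out(steps=[0.45, 0, 0, 0.5, 0, 0.45, 0, 0.5, 0.6, 0, 0.45, 0, 1, 0.6, 0, 0.45, 0, 1, 0.6, 0])

```text
clock: 33.6
position: [0.4253, -0.0358, 0.2168]
ee_rot: [-1.217, 1.197, -1.193]
force: [0.8, 0.4, 0.8]
width: 0.448
```

>>> carry_out(steps=[0.45, 0, 0.5, 0, 0, 0.45, 0, 1, 0, 0, 0.45, 0, 1, 0, 0, 0.45, 0, 1, 0, 0])

```text
clock: 34.0
position: [0.4249, 0.058, 0.2166]
ee_rot: [-1.216, 1.201, -1.2]
force: [-0.5, -0.9, -0.4]
width: 0.449
```

>>> carry_out(steps=[0.45, -0.2, 0.5, 0, 0, 0.45, -0.3, 1, 0, 0, 0.45, -0.3, 1, 0, 0, 0.45, -0.3, 1, 0, 0, 0.45, -0.3, 1, 0, 0])

```text
clock: 34.5
position: [0.3958, 0.1553, 0.217]
ee_rot: [-1.213, 1.204, -1.205]
force: [0.9, 0.2, 0.9]
width: 0.451
```

```bash
python3 - <<'E'
from h import *
im,d=get_image("side");im2,d2=get_image("top");print(arm.observe()["position"],arm.observe()["force"])
P=cloud("top",d2);m=np.zeros(d2.shape,np.uint8);m[230:285,335:418]=1;m=m*((P[...,2]>.08)&(P[...,2]<.11)).astype(np.uint8)
n,l,st,c=cv2.connectedComponentsWithStats(m)
for i in range(1,n): print(st[i,4],np.median(P[l==i],0).round(4))
a=cv2.resize(im[130:300,240:500],None,fx=3,fy=3,interpolation=cv2.INTER_CUBIC);save("s9.png",a)
b=cv2.resize(im2[150:290,240:440],None,fx=4,fy=4,interpolation=cv2.INTER_CUBIC);save("t9.png",b)
E
```

```text
[0.39585297 0.15530732 0.21714747] [-0.2436065   0.50479499  0.73433079]
64 [ 0.4489 -0.2583  0.0915]
60 [ 0.4406 -0.2222  0.0916]
65 [ 0.4334 -0.1807  0.0907]
61 [ 0.4263 -0.1413  0.0916]
```

View pics/s9.png

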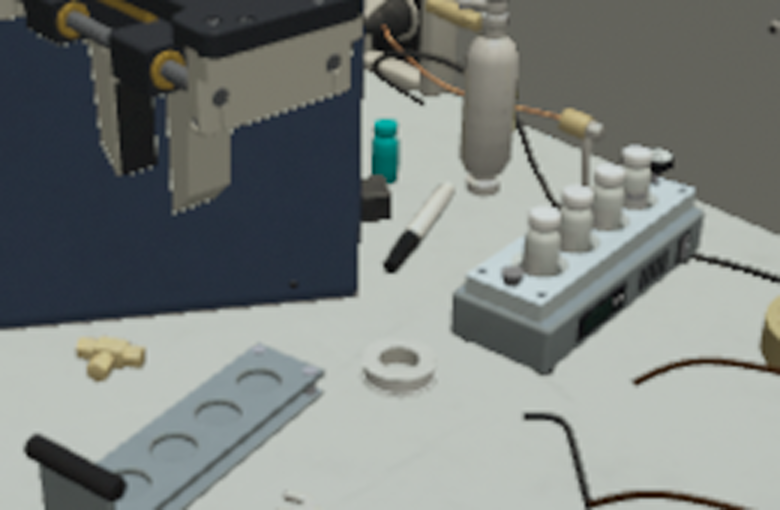

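View pics/t9.png

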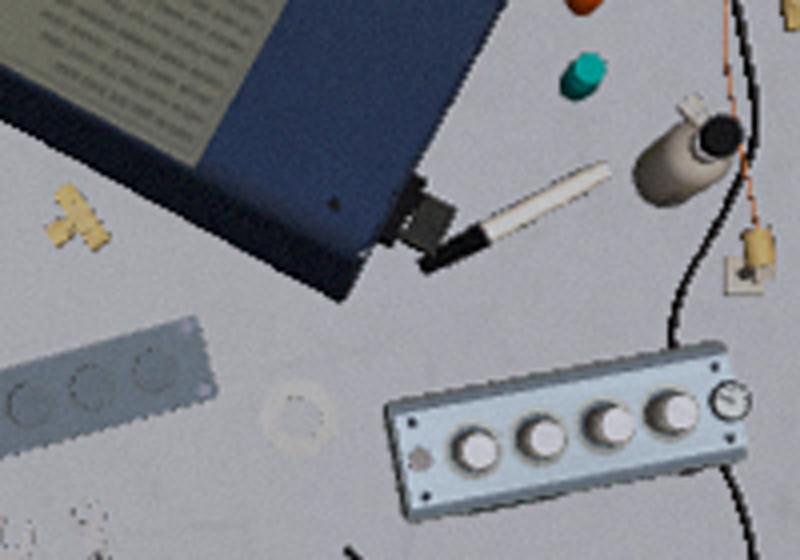

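All four vials stand upright in the wells, with cap tops at about 92 mm (40 + 52), so they are at the well bottoms. The rack is empty and the bystanders look unmoved.

```bash
python3 -c "
from cell import arm
print(arm.sign_off())"
```

```text
the job is handed in; nothing more can be done
None
```

All four vials are in the heater in rack order, with vial 1 in the well next to the dial thermometer and vial 4 in the farthest one. Each was lowered until it touched the well floor (10 to 14 N) and then released. I handed the job in at about 35 s of the 128 s allowed.

- **Seating:** the cap tops measured 90.7 to 91.6 mm above the bench, against 92 mm expected for a vial on the well floor. The caps were within about 2.5 mm of my estimated well centres.
- **Surroundings:** in the last pictures the rack is empty and the hand is clear. The tape, cylinder and turquoise look-alike appear unmoved. The orange look-alike was only partly in the last crop.
- **One disagreement:** just after vial 2 was lifted, its base looked a few millimetres higher in the grip than predicted. It still touched the floor at the expected height and ended up seated like the others.

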